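# Lock the sawing jig's length stop with its ball-lock pin

## Task

Set the length stop of the sawing jig: press the button on top of the captive ball-lock pin so that its balls draw in and its tip rests on the hidden steel strip, feel along by sliding the carriage until the tip drops into the strip's hole, push the pin right through, then let go of the button so that the balls spring out below the strip and hold the pin down. Do not force anything, and leave the other things on the bench as they are.

Things in the scene. Friction and masses are not known exactly. Their poses are not given: they have to be found in the camera images.
- jig: Wooden sawing jig fixed to the bench: plywood base 160x400x15 mm, two steel rails, a 59 mm high block at each end. Origin on the bench under the middle of the rails; y along the rails, z up. A carriage (216 mm long, 64 wide, top at z 58 mm) hides a drilled steel strip between the rails (top at z 46 mm). The strip's one hole cannot be seen and lies elsewhere at each start.
- carriage (a joint): Position of the aluminium carriage along the jig's +y axis, 0 to 0.11 m. It starts between 0 and 0.02; the pin stands over the hidden hole at some value between 0.045 and 0.095. It slides with about 2 N of friction and stays where it is left.
- pin_plates (a point): On the carriage, at the height (122 mm) of the tops of two upright plates that stand either side of the pin along the jig's y, each 40 mm wide along x and 6 mm thick, 60 mm apart inside; this point is midway, on the pin's axis. Shut fingers fit down between them onto the button; moving sideways while pressing drags the carriage by friction on the button or by pushing a plate.
- lock_pin (a joint): How far the captive 12 mm pin is pushed down, 0 (up) to 0.022 m (fully down). A spring (3 N up, 4 N down) raises it. Its rounded tip meets the strip at 0.002 and goes no deeper away from the hole. Over the hole with the button in, it drops in and stops the carriage (1 mm play). Let go when fully down, it springs back to about 0.018 and is held by its balls; let go above that, it pops up.
- pin_button (a joint): How far the button is pressed into the pin, 0 (out, balls out) to 0.005 m (in, balls drawn in). Spring: 2.4 N at first, 5.4 N fully in. The balls, one at each side near the pin's tip, pass the hole once it is pressed 0.0045; while they are inside the hole it cannot come out.
- button_top (a point): Centre of the flat top of the round steel button, 30 mm across, on top of the pin. It is 114 mm above the bench when nothing is pressed, 107 mm with the button in and the tip resting on the strip, 87 mm with the button in and the pin fully down. Moves with carriage, pin and button.
- pin_collar (a point): Centre of the top face of the pin's dark collar, 34 mm across, 10 mm thick, 6 mm below the underside of the button's disc. Pushing the collar instead of the button leaves the balls out, and they then stop the pin at the hole's mouth. 100 mm above the bench when the pin is up.
- offcut: Loose piece of wood 45x140x32 mm lying on the jig's base in front of the fence, beside the +y half of the carriage. Origin at its underside. Leave it where it is.
- tape_measure: Loose yellow tape measure, 35x84x69 mm, standing on the bench left of the jig. Origin at its underside. Leave it where it is.
- square: Loose try square, 197x111x18 mm, on the bench right of the jig. Origin at its underside. Leave it where it is.
- pencil: Loose flat pencil, 165 mm long, on the bench right of the jig, near the front edge. Origin at its underside. Leave it where it is.
- chisel: Loose chisel, 242 mm long, on the bench at the front left. Origin at its underside. Leave it where it is.
- spanner: Loose spanner, 191 mm long, on the rear board, to the right. Origin at its underside. Leave it where it is.

How it is judged (in metres and radians):
On the way:
1. the pin is pushed through the strip with its button held in (value of joint lock_pin above 0.0188 m and value of joint pin_button above 0.003 m), for 0.05 s.
At the end, for the whole second after the job is handed in: The pin stands through the strip's hole (pin joint above 16.5 mm), its button is fully out (under 1.2 mm) so that the balls hold it, and the carriage is thereby locked at the hole (carriage joint between 42 and 98 mm) (value of joint lock_pin above 0.0165 m and value of joint pin_button below 0.0012 m and value of joint carriage between 0.042 and 0.098 m); the robot touches nothing.
It fails at once if the jig was forced: more than 70 N on it (contact force between jig and the fingers above 70 N or contact force between jig and the arm above 70 N).
It fails at once if a loose thing on the bench or the jig was shifted by more than 30 mm (distance of any of offcut, tape_measure, square, pencil, chisel, spanner from where it was at the start of the episode above 0.03 m).
It also fails if it takes over 35 s, if anything falls off the work surface, if the arm or the gripper's body presses on something with over 40 N, if the wrist force passes 120 N, or if a joint passes its speed limit or range.

## Robot

A 6-joint arm with a two-finger parallel gripper is mounted at the origin on a cart in front of the work surface, level with it; the furniture and walls round the work are solid. World frame = base frame: x ahead of the robot, y to its left, z up, the work surface at z = 0. Lengths are in m, angles in degrees, forces in N, time in s.
With the tool pointing down it reaches from about 0.275 to 0.975 m from the base axis. Payload 8.4 kg.
Tool frame: the origin (TCP) lies midway between the tips of the shut fingers; the grasp point (between the pads) lies 19 mm behind it (tcp_to_grasp is the distance from the TCP to the grasp point, in m); z points along the fingers, y is the line along which they close (so a half turn about z gives the same grasp; the last joint's range is limited). The gripper opens to 92 mm and grips with 3 to 60 N. Pads are 20 mm wide; open, the fingers measure 128 mm over their backs; the gripper's body (75 mm by 189 mm) begins 69 mm behind the grasp point.
Start: joints at [-65.798, 20.225, 93.587, -0, 66.188, -0.138], TCP at [0.258, -0.569, 0.215] pointing down, gripper open.
Joint ranges: [-150.9, 150.9], [-52.94, 120.26], [3.33, 152.33], [-74.26, 254.26], [0, 154.13], [-172.89, 172.89]. Speed limits (degrees/s): [127.2, 127.2, 159.86, 180, 180, 180].

## Interface

Orientations are given as a 3x3 rotation matrix whose columns are the frame's x, y, z axes.
In Python, from rig import * gives the robot as it stands. The module is installed in compiled form; this text tells all that it offers.
- The arm moves only by the tool apply_moves, never from a script. Its argument "rows" is a list of rows, each an object of numbers: "claw": the opening in per cent of the stroke, from 0 (shut) to 100 (fully open); "dx", "dy", "dz": the shift along the tool's x, y, z normalised to -1 to 1, where 1 is 250 mm; "rx", "ry", "rz": the turn, a rotation vector about the tool's x, y, z normalised to -1 to 1, where 1 is 0.5 rad. In form: [{"claw": .., "dx": .., "dy": .., "dz": .., "rx": .., "ry": .., "rz": ..}, ...]. A call has exactly 5 rows; each row is the pose to reach, as a shift and turn from the pose commanded when the call began, along the tool's axes at that moment; what a row does not reach only later rows make up. A row lasts 1/12 s, in which the tool goes at most 41.7 mm and 7.16 degrees, less where a joint would pass 70% of its speed; a pose out of reach is approached as far as the arm can. A call with a number of a shift or a turn outside -1 to 1 is refused whole. A call with a gripper value outside its range is refused whole. The fingers move at their own pace and stop on an object; "newtons" is the grip in N (left out, the last holds). Time passes only in rows, so rows that repeat a pose let the fingers close, or fill a call up. It gives the time, the measured TCP pose, the force, the opening and the grip force at its end, in the units of the state.
- read_state(): the state, without advancing time (a new reading comes with each control period).
- capture(name): name is "scene" or "top" or "wrist"; returns the picture (420x560x3 uint8, red, green, blue); there is no depth.
- get_calibration(name): a dict with "mtx" (3x3 intrinsics, pixels), "extrinsics" (4x4, takes a point from world to camera coordinates). Camera axes: x right, y up, looking along -z (the intrinsics and any distortion apply to the point x, -y, -z); pixel columns grow to the right and rows downward; lengths in m; the calibration is good to about 2 mm. A picture is of the moment at which its call begins: read the wrist's pose just before it. get_calibration takes no time and is no camera call; for the wrist camera it gives the pose at the moment of the call.
- hand_in(): hands the job in; it is judged then, once.
The state is a dict: "t": time; "joint_positions": joint angles; "joint_vel": joint speeds; "effort": joint torques, N m; "tcp_pos": TCP position; "tcp_rot": TCP orientation; "contact_force": force on the tool from outside, world axes, zero at the start; "torque": the same for the moment, N m; "grip_width": opening from 0.0 (shut) to 1.0 (fully open); "finger_force": force on a finger pad.
Only numpy, scipy, OpenCV 4.12 (cv2) and the standard library are available. Lean on these libraries where they do the work, as an engineer would, in place of code of your own. Each camera call takes 0.05 s, during which the arm holds its last target. There are 200 camera calls.

## Working session

There is one attempt and no reset: what is moved stays moved. The work goes in short steps, Python scripts to look and compute and a tool call to move; the robot and the scene stay as the last step left them, time stands still between calls to the robot, and variables do not carry over. Pictures are saved under pics/ and viewed, at most 10 in all, crops included, and the job is handed in when it is done.

Besides the shell and the picture viewer there is one more tool, called as name([rows], argument=value, ...), one row to a line, values as JSON. apply_moves: Moves the arm, as the interface text tells. Scaled input: -1 to 1 covers 250 mm each way for a shift and 0.5 rad each way for a turn. Its arguments: {"type":"object","properties":{"rows":{"type":"array"},"newtons":{"type":"number"}},"required":["rows"]}

```bash
mkdir -p pics; python3 - <<'E'
from rig import *
import cv2,numpy as np
s=read_state();print(s)
for n in("scene","top"):
    cv2.imwrite(f"pics/{n}0.png",capture(n)[:,:,::-1]);c=get_calibration(n);print(n,np.round(c["mtx"],2),np.round(c["extrinsics"],4),[k for k in c])
E
```

```text
{'t': 0.0, 'joint_positions': array([-6.57950877e+01,  2.02598211e+01,  9.36290312e+01,  1.03395803e-04,
        6.61900068e+01, -1.37963475e-01]), 'joint_vel': array([-0.03104957,  0.00899872, -0.03622435, -0.12100929, -0.16306213,
       -0.04771786]), 'effort': array([ 7.94238858e-04, -5.93839788e+01, -3.34215939e+01,  6.97618746e-02,
        2.31728959e-02, -1.24376393e-04]), 'tcp_pos': array([ 0.25741038, -0.56897279,  0.2138931 ]), 'tcp_rot': array([[ 9.11095378e-01,  4.12195216e-01, -5.62799892e-04],
       [ 4.12195600e-01, -9.11094512e-01,  1.25602629e-03],
       [ 4.96413402e-06, -1.37634338e-03, -9.99999053e-01]]), 'contact_force': array([ 0.11005719, -0.05517133,  0.18007945]), 'torque': array([0.0515047 , 0.00534927, 0.01063044]), 'finger_force': 0.0, 'grip_width': 1.0005735177902675}
scene [[494.46   0.   276.85]
 [  0.   494.46 209.05]
 [  0.     0.     1.  ]] [[ 0.5442 -0.839  -0.0035 -0.2556]
 [ 0.5152  0.3309  0.7906 -0.3577]
 [-0.6621 -0.432   0.6123 -1.4946]
 [ 0.      0.      0.      1.    ]] ['mtx', 'extrinsics']
top [[542.04   0.   284.38]
 [  0.   542.04 214.52]
 [  0.     0.     1.  ]] [[-0.3373 -0.9414  0.0067  0.1756]
 [ 0.8105 -0.2867  0.5108 -0.4852]
 [-0.4789  0.1777  0.8597 -1.6024]
 [ 0.      0.      0.      1.    ]] ['mtx', 'extrinsics']
```

View pics/scene0.png

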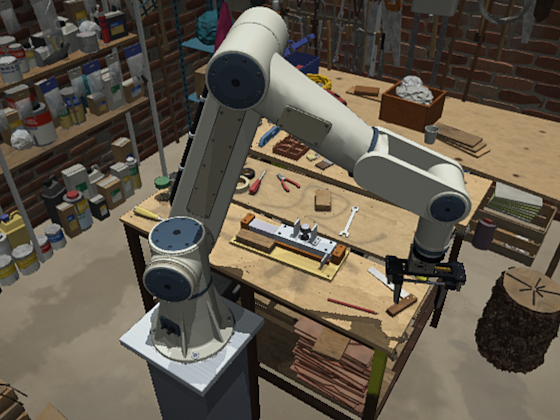

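View pics/top0.png

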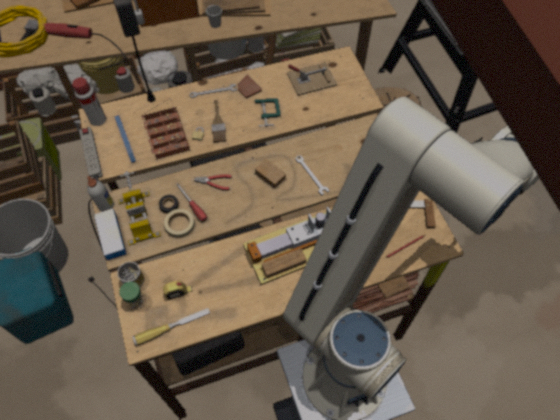

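The scene view shows the jig around (295,245), with the pin at about (306,230). In the top view the jig is at about (290,245) and partly hidden by the arm. I'll enlarge both.

```bash
python3 - <<'E'
import cv2,numpy as np
a=cv2.imread("pics/scene0.png")[200:285,225:360];b=cv2.imread("pics/top0.png")[195:285,235:345]
a=cv2.resize(a,None,fx=5,fy=5,interpolation=2)[:, :];b=cv2.resize(b,None,fx=5,fy=5,interpolation=2)
cv2.imwrite("pics/a.png",a);cv2.imwrite("pics/b.png",b)
E
```

```text
(no output)
```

View pics/a.png

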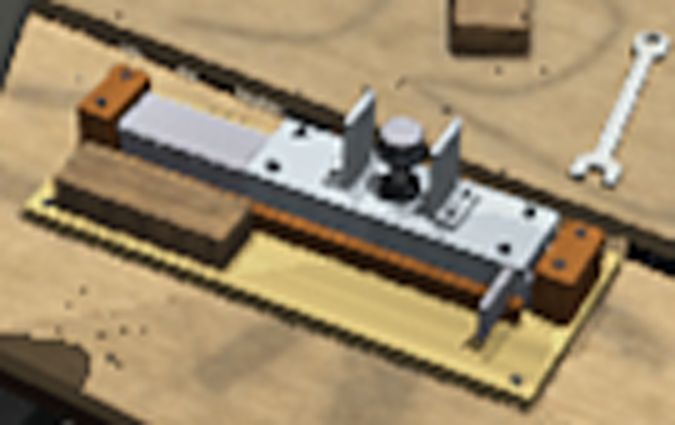

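View pics/b.png

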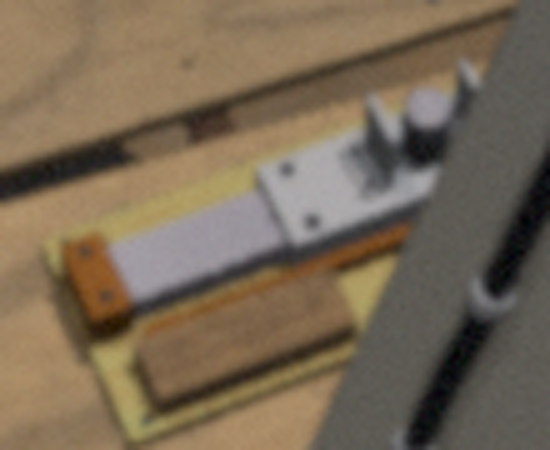

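The crops show the button top at scene (305.4,226) and top-view (320.6,216). The end-block tops are at scene (248,218.4) and (339,250).

```bash
cat > h.py <<'E'
from rig import *
import numpy as np,cv2
def onplane(n,px,z,c=None):
    c=c or get_calibration(n);E=c["extrinsics"];K=c["mtx"]
    d=np.linalg.solve(K,[px[0],px[1],1]);d=E[:3,:3].T@(d*[1,-1,-1]);o=-E[:3,:3].T@E[:3,3]
    return o+d*(z-o[2])/d[2]
def proj(n,p,c=None):
    c=c or get_calibration(n);q=(c["extrinsics"]@np.append(p,1))[:3]*[1,-1,-1];q=c["mtx"]@q;return q[:2]/q[2]
E
python3 - <<'E'
from h import *
print(onplane("scene",(305.4,226),.114),onplane("top",(320.6,216),.114))
a=onplane("scene",(248,218.4),.059);b=onplane("scene",(339,250),.059);print(a,b,a-b,np.linalg.norm(a-b),np.degrees(np.arctan2(*(a-b)[[1,0]])))
# top: left block centre, base left corners
a2=onplane("top",((98)/5+235,283/5+195),.059);print(a2)
s=read_state();print(get_calibration("wrist")["extrinsics"],s["tcp_pos"])
E
```

```text
[ 0.47820773 -0.11143875  0.114     ] [ 0.48197269 -0.10989761  0.114     ]
[0.46013611 0.1198212  0.059     ] [ 0.48794579 -0.2397473   0.059     ] [-0.02780968  0.35956849  0.        ] 0.3606423164918292 94.42255572877185
[0.45800825 0.12491418 0.059     ]
[[ 4.11809578e-01 -9.11269912e-01 -1.37622164e-04 -6.25412284e-01]
 [ 8.79092165e-01  3.97307986e-01 -2.63331216e-01  2.88250572e-02]
 [ 2.40020493e-01  1.08321335e-01  9.64705474e-01 -3.90287008e-01]
 [ 0.00000000e+00  0.00000000e+00  0.00000000e+00  1.00000000e+00]] [ 0.2573885  -0.56906777  0.21393709]
```

apply_moves([
  {"claw": 0,"dx": 0.62,"dy": -0.52},
  {"claw": 0,"dx": 0.62,"dy": -0.52},
  {"claw": 0,"dx": 0.62,"dy": -0.52},
  {"claw": 0,"dx": 0.62,"dy": -0.52},
  {"claw": 0,"dx": 0.62,"dy": -0.52},
], newtons=20)

```text
invalid input
```

apply_moves([
  {"claw": 0,"dx": 0.62,"dy": -0.52},
  {"claw": 0,"dx": 0.62,"dy": -0.52},
  {"claw": 0,"dx": 0.62,"dy": -0.52},
  {"claw": 0,"dx": 0.62,"dy": -0.52},
  {"claw": 0,"dx": 0.62,"dy": -0.52},
])

```text
invalid input
```

apply_moves([
  {"claw": 0,"dx": 0.32,"dy": -0.26,"rz": 0.25},
  {"claw": 0,"dx": 0.32,"dy": -0.26,"rz": 0.5},
  {"claw": 0,"dx": 0.32,"dy": -0.26,"rz": 0.7},
  {"claw": 0,"dx": 0.32,"dy": -0.26,"rz": 0.7},
  {"claw": 0,"dx": 0.32,"dy": -0.26,"rz": 0.7},
])

```text
invalid input
```

```bash
python3 - <<'E'
from h import *
s=read_state();c=get_calibration("wrist");im=capture("wrist")
print(s["t"],s["tcp_pos"],s["tcp_rot"],s["contact_force"],s["grip_width"])
np.savez("w1",K=c["mtx"],E=c["extrinsics"])
cv2.imwrite("pics/w1.png",im[:,:,::-1])
print("expected button px",proj("wrist",[.48,-.1107,.114],c))
E
```

```text
0.1 [ 0.2573885  -0.56906777  0.21393709] [[ 9.11125421e-01  4.12128843e-01 -5.33526560e-04]
 [ 4.12129187e-01 -9.11124747e-01  1.10842204e-03]
 [-2.92965579e-05 -1.22979337e-03 -9.99999243e-01]] [-0.49347087  0.15405566 -0.15672136] 0.9972476422874608
expected button px [-259.69586452 -404.12957578]
```

View pics/w1.png

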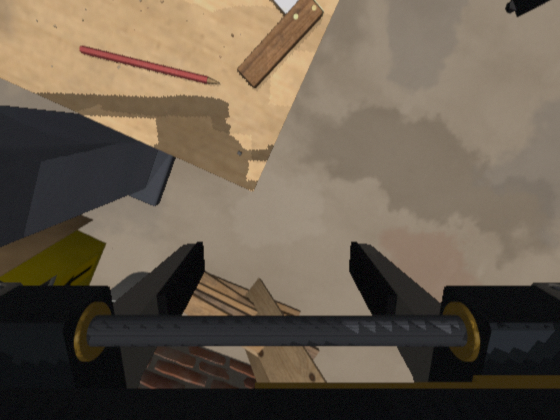

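The moves were refused because every key has to be present, so this picture only shows the start pose over the bench edge. I'll resend with all the keys.

apply_moves([
  {"claw": 0,"dx": 0.62,"dy": -0.52,"dz": 0,"rx": 0,"ry": 0,"rz": 0},
  {"claw": 0,"dx": 0.62,"dy": -0.52,"dz": 0,"rx": 0,"ry": 0,"rz": 0},
  {"claw": 0,"dx": 0.62,"dy": -0.52,"dz": 0,"rx": 0,"ry": 0,"rz": 0},
  {"claw": 0,"dx": 0.62,"dy": -0.52,"dz": 0,"rx": 0,"ry": 0,"rz": 0},
  {"claw": 0,"dx": 0.62,"dy": -0.52,"dz": 0,"rx": 0,"ry": 0,"rz": 0},
], newtons=20)

```text
t: 0.57
tcp_pos: [0.3455, -0.3847, 0.2143]
tcp_rot: [[0.911, 0.412, -0.0], [0.412, -0.911, 0.001], [0.0, -0.001, -1.0]]
contact_force: [0.7, 0.1, 0.1]
grip_width: 0.663
finger_force: 0.0
```

apply_moves([
  {"claw": 0,"dx": 0.62,"dy": -0.52,"dz": 0,"rx": 0,"ry": 0,"rz": 0},
  {"claw": 0,"dx": 0.62,"dy": -0.52,"dz": 0,"rx": 0,"ry": 0,"rz": 0},
  {"claw": 0,"dx": 0.62,"dy": -0.52,"dz": 0,"rx": 0,"ry": 0,"rz": 0},
  {"claw": 0,"dx": 0.62,"dy": -0.52,"dz": 0,"rx": 0,"ry": 0,"rz": 0},
  {"claw": 0,"dx": 0.62,"dy": -0.52,"dz": 0,"rx": 0,"ry": 0,"rz": 0},
])

```text
t: 0.98
tcp_pos: [0.4333, -0.2024, 0.2146]
tcp_rot: [[0.911, 0.412, 0.0], [0.412, -0.911, 0.0], [0.0, -0.0, -1.0]]
contact_force: [0.8, -0.6, -0.5]
grip_width: 0.296
finger_force: 0.0
```

apply_moves([
  {"claw": 0,"dx": 0.32,"dy": -0.26,"dz": 0,"rx": 0,"ry": 0,"rz": 0.25},
  {"claw": 0,"dx": 0.32,"dy": -0.26,"dz": 0,"rx": 0,"ry": 0,"rz": 0.5},
  {"claw": 0,"dx": 0.32,"dy": -0.26,"dz": 0,"rx": 0,"ry": 0,"rz": 0.7},
  {"claw": 0,"dx": 0.32,"dy": -0.26,"dz": 0,"rx": 0,"ry": 0,"rz": 0.7},
  {"claw": 0,"dx": 0.32,"dy": -0.26,"dz": 0,"rx": 0,"ry": 0,"rz": 0.7},
])

```text
t: 1.4
tcp_pos: [0.4793, -0.1113, 0.2144]
tcp_rot: [[0.997, 0.078, -0.0], [0.078, -0.997, -0.0], [-0.0, -0.0, -1.0]]
contact_force: [-0.2, -0.2, -0.7]
grip_width: 0.005
finger_force: 0.0
```

```bash
python3 - <<'E'
from h import *
s=read_state();c=get_calibration("wrist");im=capture("wrist")
print(s["t"],s["tcp_pos"],s["tcp_rot"],s["contact_force"],s["grip_width"])
np.savez("w1",K=c["mtx"],E=c["extrinsics"])
cv2.imwrite("pics/w2.png",im[:,:,::-1])
print("expected button px",proj("wrist",[.48,-.1107,.114],c))
E
```

```text
1.4 [ 0.47926377 -0.11133879  0.214394  ] [[ 9.96914386e-01  7.84952874e-02 -4.44486277e-04]
 [ 7.84952928e-02 -9.96914484e-01 -5.25215412e-06]
 [-4.43527076e-04 -2.96541324e-05 -9.99999901e-01]] [-0.24196732 -0.21855469 -0.66331808] 0.005057963782334066
expected button px [275.15463901 214.3145473 ]
```

View pics/w2.png

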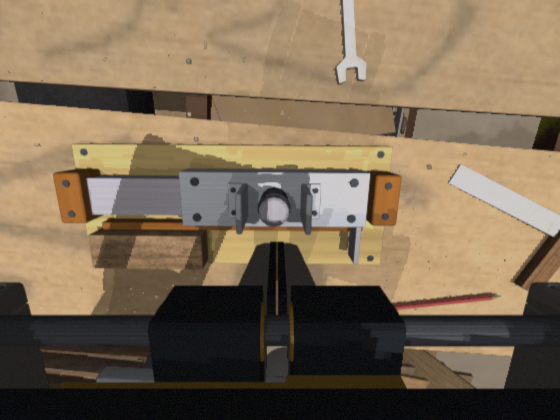

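The wrist view shows the button top at (274,206), the end blocks at (71,196) and (385,199), and the plates at x≈239 and 308.

```bash
python3 - <<'E'
from h import *
c=get_calibration("wrist");d=np.load("w1.npz");c["mtx"],c["extrinsics"]=d["K"],d["E"]
print(onplane("wrist",(274,206),.114,c))
a=onplane("wrist",(71,196),.059,c);b=onplane("wrist",(385,199),.059,c);v=a-b
print(a,b,np.linalg.norm(v),np.degrees(np.arctan2(v[1],v[0])))
print([onplane("wrist",p,.122,c) for p in((239,206),(308,206))])
E
```

```text
[ 0.4881486  -0.10896198  0.114     ]
[0.46839963 0.12228679 0.059     ] [ 0.49287236 -0.23573601  0.059     ] 0.3588582435547742 93.910382347611
[array([ 0.48756513, -0.0764402 ,  0.122     ]), array([ 0.49256156, -0.14038496,  0.122     ])]
```

```bash
python3 - <<'E'
import cv2
from h import *
im=cv2.imread("pics/w2.png")[160:240,225:325];im=cv2.resize(im,None,fx=6,fy=6,interpolation=2)
d=np.load("w1.npz");c=dict(mtx=d["K"],extrinsics=d["E"])
for x,y,col in((.488,-.109,(0,0,255)),(.481,-.1105,(0,255,0))):
    p=np.array([proj("wrist",[x+.015*np.cos(t),y+.015*np.sin(t),.114],c) for t in np.linspace(0,6.28,40)])
    cv2.polylines(im,[np.int32((p-[225,160])*6+3)],True,col,1)
# scene crop with the same
s=cv2.imread("pics/scene0.png")[205:250,285:330];s=cv2.resize(s,None,fx=8,fy=8,interpolation=2)[:300]
for x,y,col in((.488,-.109,(0,0,255)),(.481,-.1105,(0,255,0))):
    p=np.array([proj("scene",[x+.015*np.cos(t),y+.015*np.sin(t),.114]) for t in np.linspace(0,6.28,40)])
    cv2.polylines(s,[np.int32((p-[285,205])*8+4)],True,col,1)
o=np.zeros((480,800,3),np.uint8);o[:,:440]=im[:,80:520];o[:300,440:]=s
cv2.imwrite("pics/w2c.png",o)
E
```

```text
(no output)
```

View pics/w2c.png

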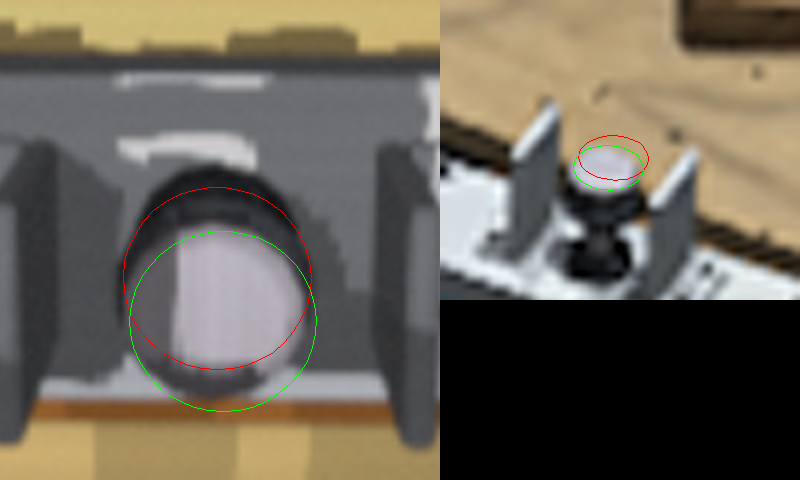

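The button's true centre is about (0.482,-0.1095), only 3 mm from the TCP. The plates clear the shut fingers by about 12 mm on each side, so I'll descend.

apply_moves([
  {"claw": 0,"dx": 0.011,"dy": -0.006,"dz": 0.12,"rx": 0,"ry": 0,"rz": 0},
  {"claw": 0,"dx": 0.011,"dy": -0.006,"dz": 0.24,"rx": 0,"ry": 0,"rz": 0},
  {"claw": 0,"dx": 0.011,"dy": -0.006,"dz": 0.34,"rx": 0,"ry": 0,"rz": 0},
  {"claw": 0,"dx": 0.011,"dy": -0.006,"dz": 0.38,"rx": 0,"ry": 0,"rz": 0},
  {"claw": 0,"dx": 0.011,"dy": -0.006,"dz": 0.38,"rx": 0,"ry": 0,"rz": 0},
])

```text
t: 1.87
tcp_pos: [0.4794, -0.1116, 0.1175]
tcp_rot: [[0.997, 0.075, -0.005], [0.075, -0.997, 0.001], [-0.005, -0.001, -1.0]]
contact_force: [-0.1, 0.2, 0.0]
grip_width: 0.005
finger_force: 0.0
```

apply_moves([
  {"claw": 0,"dx": 0,"dy": 0,"dz": 0.01,"rx": 0,"ry": 0,"rz": 0},
  {"claw": 0,"dx": 0,"dy": 0,"dz": 0.02,"rx": 0,"ry": 0,"rz": 0},
  {"claw": 0,"dx": 0,"dy": 0,"dz": 0.03,"rx": 0,"ry": 0,"rz": 0},
  {"claw": 0,"dx": 0,"dy": 0,"dz": 0.036,"rx": 0,"ry": 0,"rz": 0},
  {"claw": 0,"dx": 0,"dy": 0,"dz": 0.036,"rx": 0,"ry": 0,"rz": 0},
])

```text
t: 2.28
tcp_pos: [0.4825, -0.1113, 0.1113]
tcp_rot: [[0.997, 0.075, 0.002], [0.075, -0.997, -0.001], [0.002, 0.001, -1.0]]
contact_force: [1.2, -1.7, 2.1]
grip_width: 0.006
finger_force: 1.3
```

apply_moves([
  {"claw": 0,"dx": 0,"dy": 0,"dz": 0.005,"rx": 0,"ry": 0,"rz": 0},
  {"claw": 0,"dx": 0,"dy": 0,"dz": 0.01,"rx": 0,"ry": 0,"rz": 0},
  {"claw": 0,"dx": 0,"dy": 0,"dz": 0.015,"rx": 0,"ry": 0,"rz": 0},
  {"claw": 0,"dx": 0,"dy": 0,"dz": 0.018,"rx": 0,"ry": 0,"rz": 0},
  {"claw": 0,"dx": 0,"dy": 0,"dz": 0.018,"rx": 0,"ry": 0,"rz": 0},
])

```text
t: 2.7
tcp_pos: [0.4825, -0.1112, 0.1065]
tcp_rot: [[0.997, 0.075, 0.002], [0.075, -0.997, -0.0], [0.002, 0.001, -1.0]]
contact_force: [2.2, -1.5, 5.6]
grip_width: 0.009
finger_force: 3.2
```

apply_moves([
  {"claw": 0,"dx": 0,"dy": 0,"dz": 0.002,"rx": 0,"ry": 0,"rz": 0},
  {"claw": 0,"dx": 0,"dy": 0,"dz": 0.004,"rx": 0,"ry": 0,"rz": 0},
  {"claw": 0,"dx": 0,"dy": 0,"dz": 0.006,"rx": 0,"ry": 0,"rz": 0},
  {"claw": 0,"dx": 0,"dy": 0,"dz": 0.006,"rx": 0,"ry": 0,"rz": 0},
  {"claw": 0,"dx": 0,"dy": 0,"dz": 0.006,"rx": 0,"ry": 0,"rz": 0},
])

```text
t: 3.12
tcp_pos: [0.4826, -0.1112, 0.1059]
tcp_rot: [[0.997, 0.075, 0.002], [0.075, -0.997, -0.001], [0.002, 0.001, -1.0]]
contact_force: [-1.0, -1.7, 18.0]
grip_width: 0.002
finger_force: 9.0
```

apply_moves([
  {"claw": 0,"dx": 0,"dy": -0.016,"dz": 0,"rx": 0,"ry": 0,"rz": 0},
  {"claw": 0,"dx": 0,"dy": -0.032,"dz": 0,"rx": 0,"ry": 0,"rz": 0},
  {"claw": 0,"dx": 0,"dy": -0.048,"dz": 0,"rx": 0,"ry": 0,"rz": 0},
  {"claw": 0,"dx": 0,"dy": -0.064,"dz": 0,"rx": 0,"ry": 0,"rz": 0},
  {"claw": 0,"dx": 0,"dy": -0.08,"dz": 0,"rx": 0,"ry": 0,"rz": 0},
])

```text
t: 3.53
tcp_pos: [0.4817, -0.0927, 0.106]
tcp_rot: [[0.997, 0.076, 0.003], [0.076, -0.997, -0.003], [0.003, 0.004, -1.0]]
contact_force: [-0.2, -12.1, 15.1]
grip_width: 0.007
finger_force: 7.8
```

```bash
python3 - <<'E'
from h import *
s=read_state();im=capture("wrist")
im=cv2.resize(im[140:290,150:400,::-1],None,fx=3,fy=3,interpolation=2)
cv2.imwrite("pics/w3.png",im)
E
```

```text
(no output)
```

View pics/w3.png

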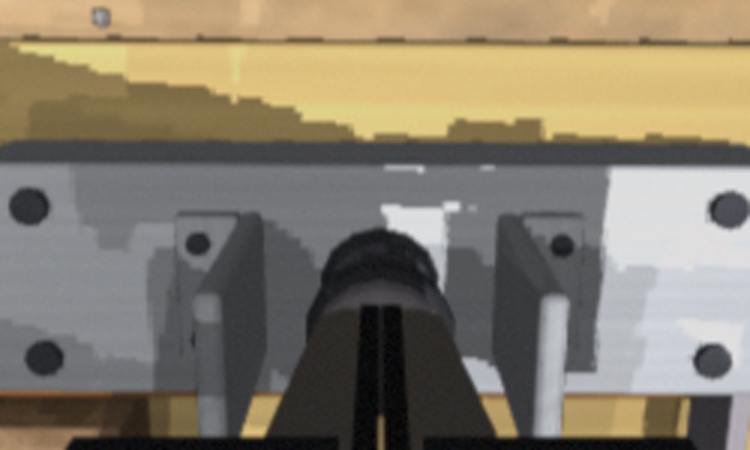

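The fingers and button are both centred at column ~380, between the plates at 205–265 and 500–560. So friction on the button is dragging the carriage. I'll keep feeling along in 10 mm calls.

apply_moves([
  {"claw": 0,"dx": 0,"dy": -0.008,"dz": 0,"rx": 0,"ry": 0,"rz": 0},
  {"claw": 0,"dx": 0,"dy": -0.016,"dz": 0,"rx": 0,"ry": 0,"rz": 0},
  {"claw": 0,"dx": 0,"dy": -0.024,"dz": 0,"rx": 0,"ry": 0,"rz": 0},
  {"claw": 0,"dx": 0,"dy": -0.032,"dz": 0,"rx": 0,"ry": 0,"rz": 0},
  {"claw": 0,"dx": 0,"dy": -0.04,"dz": 0,"rx": 0,"ry": 0,"rz": 0},
])

```text
t: 4.0
tcp_pos: [0.481, -0.0826, 0.106]
tcp_rot: [[0.997, 0.076, 0.003], [0.076, -0.997, -0.003], [0.003, 0.003, -1.0]]
contact_force: [0.5, -10.2, 16.5]
grip_width: 0.005
finger_force: 7.9
```

apply_moves([
  {"claw": 0,"dx": 0,"dy": -0.008,"dz": 0,"rx": 0,"ry": 0,"rz": 0},
  {"claw": 0,"dx": 0,"dy": -0.016,"dz": 0,"rx": 0,"ry": 0,"rz": 0},
  {"claw": 0,"dx": 0,"dy": -0.024,"dz": 0,"rx": 0,"ry": 0,"rz": 0},
  {"claw": 0,"dx": 0,"dy": -0.032,"dz": 0,"rx": 0,"ry": 0,"rz": 0},
  {"claw": 0,"dx": 0,"dy": -0.04,"dz": 0,"rx": 0,"ry": 0,"rz": 0},
])

```text
t: 4.42
tcp_pos: [0.4803, -0.0726, 0.106]
tcp_rot: [[0.997, 0.076, 0.003], [0.076, -0.997, -0.003], [0.003, 0.003, -1.0]]
contact_force: [0.9, -10.1, 15.3]
grip_width: 0.008
finger_force: 7.9
```

apply_moves([
  {"claw": 0,"dx": 0,"dy": -0.008,"dz": 0,"rx": 0,"ry": 0,"rz": 0},
  {"claw": 0,"dx": 0,"dy": -0.016,"dz": 0,"rx": 0,"ry": 0,"rz": 0},
  {"claw": 0,"dx": 0,"dy": -0.024,"dz": 0,"rx": 0,"ry": 0,"rz": 0},
  {"claw": 0,"dx": 0,"dy": -0.032,"dz": 0,"rx": 0,"ry": 0,"rz": 0},
  {"claw": 0,"dx": 0,"dy": -0.04,"dz": 0,"rx": 0,"ry": 0,"rz": 0},
])

```text
t: 4.83
tcp_pos: [0.4796, -0.0626, 0.106]
tcp_rot: [[0.997, 0.076, 0.003], [0.076, -0.997, -0.003], [0.003, 0.003, -1.0]]
contact_force: [0.5, -11.6, 16.2]
grip_width: 0.007
finger_force: 8.0
```

apply_moves([
  {"claw": 0,"dx": 0,"dy": -0.008,"dz": 0,"rx": 0,"ry": 0,"rz": 0},
  {"claw": 0,"dx": 0,"dy": -0.016,"dz": 0,"rx": 0,"ry": 0,"rz": 0},
  {"claw": 0,"dx": 0,"dy": -0.024,"dz": 0,"rx": 0,"ry": 0,"rz": 0},
  {"claw": 0,"dx": 0,"dy": -0.032,"dz": 0,"rx": 0,"ry": 0,"rz": 0},
  {"claw": 0,"dx": 0,"dy": -0.04,"dz": 0,"rx": 0,"ry": 0,"rz": 0},
])

```text
t: 5.25
tcp_pos: [0.4789, -0.0526, 0.106]
tcp_rot: [[0.997, 0.076, 0.003], [0.076, -0.997, -0.003], [0.003, 0.003, -1.0]]
contact_force: [0.9, -10.6, 15.9]
grip_width: 0.003
finger_force: 8.1
```

apply_moves([
  {"claw": 0,"dx": 0,"dy": -0.008,"dz": 0,"rx": 0,"ry": 0,"rz": 0},
  {"claw": 0,"dx": 0,"dy": -0.016,"dz": 0,"rx": 0,"ry": 0,"rz": 0},
  {"claw": 0,"dx": 0,"dy": -0.024,"dz": 0,"rx": 0,"ry": 0,"rz": 0},
  {"claw": 0,"dx": 0,"dy": -0.032,"dz": 0,"rx": 0,"ry": 0,"rz": 0},
  {"claw": 0,"dx": 0,"dy": -0.04,"dz": 0,"rx": 0,"ry": 0,"rz": 0},
])

```text
t: 5.67
tcp_pos: [0.4782, -0.0425, 0.106]
tcp_rot: [[0.997, 0.076, 0.003], [0.076, -0.997, -0.003], [0.003, 0.003, -1.0]]
contact_force: [0.2, -11.2, 14.8]
grip_width: 0.001
finger_force: 8.1
```

apply_moves([
  {"claw": 0,"dx": 0,"dy": -0.008,"dz": 0,"rx": 0,"ry": 0,"rz": 0},
  {"claw": 0,"dx": 0,"dy": -0.016,"dz": 0,"rx": 0,"ry": 0,"rz": 0},
  {"claw": 0,"dx": 0,"dy": -0.024,"dz": 0,"rx": 0,"ry": 0,"rz": 0},
  {"claw": 0,"dx": 0,"dy": -0.032,"dz": 0,"rx": 0,"ry": 0,"rz": 0},
  {"claw": 0,"dx": 0,"dy": -0.04,"dz": 0,"rx": 0,"ry": 0,"rz": 0},
])

```text
t: 6.08
tcp_pos: [0.4774, -0.0326, 0.106]
tcp_rot: [[0.997, 0.076, 0.004], [0.076, -0.997, -0.003], [0.003, 0.003, -1.0]]
contact_force: [0.5, -10.3, 15.3]
grip_width: 0.007
finger_force: 8.1
```

apply_moves([
  {"claw": 0,"dx": 0,"dy": -0.008,"dz": 0,"rx": 0,"ry": 0,"rz": 0},
  {"claw": 0,"dx": 0,"dy": -0.016,"dz": 0,"rx": 0,"ry": 0,"rz": 0},
  {"claw": 0,"dx": 0,"dy": -0.024,"dz": 0,"rx": 0,"ry": 0,"rz": 0},
  {"claw": 0,"dx": 0,"dy": -0.032,"dz": 0,"rx": 0,"ry": 0,"rz": 0},
  {"claw": 0,"dx": 0,"dy": -0.04,"dz": 0,"rx": 0,"ry": 0,"rz": 0},
])

```text
t: 6.5
tcp_pos: [0.4751, -0.021, 0.1047]
tcp_rot: [[0.997, 0.075, 0.0], [0.075, -0.997, -0.0], [0.0, 0.0, -1.0]]
contact_force: [1.3, -1.3, 3.6]
grip_width: 0.004
finger_force: 1.7
```

It dropped: z fell by 1.3 mm and the force fell to the spring level. I'll check how well the fingers are centred before pushing through.

```bash
python3 - <<'E'
from h import *
im=capture("wrist")
im=cv2.resize(im[140:290,150:400,::-1],None,fx=3,fy=3,interpolation=2)
cv2.imwrite("pics/w4.png",im)
E
```

```text
(no output)
```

View pics/w4.png

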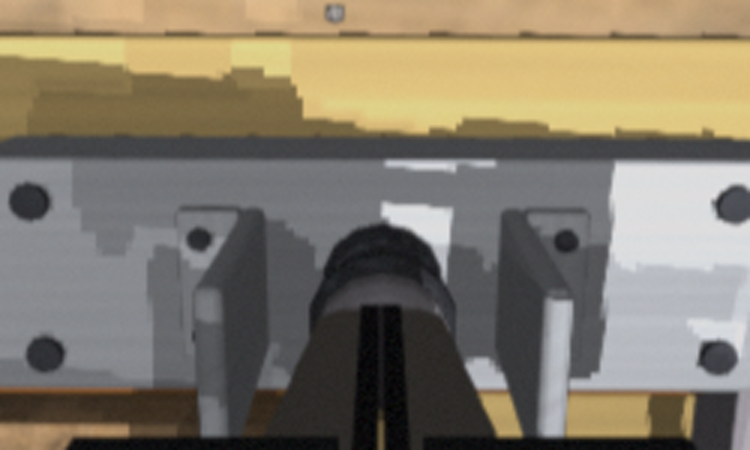

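The fingers are still centred on the button at column 382, so I'll push down.

apply_moves([
  {"claw": 0,"dx": 0,"dy": 0,"dz": 0.012,"rx": 0,"ry": 0,"rz": 0},
  {"claw": 0,"dx": 0,"dy": 0,"dz": 0.022,"rx": 0,"ry": 0,"rz": 0},
  {"claw": 0,"dx": 0,"dy": 0,"dz": 0.03,"rx": 0,"ry": 0,"rz": 0},
  {"claw": 0,"dx": 0,"dy": 0,"dz": 0.03,"rx": 0,"ry": 0,"rz": 0},
  {"claw": 0,"dx": 0,"dy": 0,"dz": 0.03,"rx": 0,"ry": 0,"rz": 0},
])

```text
t: 6.97
tcp_pos: [0.4746, -0.0206, 0.0967]
tcp_rot: [[0.997, 0.075, -0.001], [0.075, -0.997, 0.001], [-0.001, -0.001, -1.0]]
contact_force: [1.3, 1.8, 4.5]
grip_width: 0.007
finger_force: 2.3
```

apply_moves([
  {"claw": 0,"dx": 0,"dy": 0,"dz": 0.01,"rx": 0,"ry": 0,"rz": 0},
  {"claw": 0,"dx": 0,"dy": 0,"dz": 0.02,"rx": 0,"ry": 0,"rz": 0},
  {"claw": 0,"dx": 0,"dy": 0,"dz": 0.03,"rx": 0,"ry": 0,"rz": 0},
  {"claw": 0,"dx": 0,"dy": 0,"dz": 0.038,"rx": 0,"ry": 0,"rz": 0},
  {"claw": 0,"dx": 0,"dy": 0,"dz": 0.038,"rx": 0,"ry": 0,"rz": 0},
])

```text
t: 7.38
tcp_pos: [0.4746, -0.0207, 0.0873]
tcp_rot: [[0.997, 0.074, -0.001], [0.074, -0.997, 0.001], [-0.001, -0.001, -1.0]]
contact_force: [1.0, 4.1, 5.6]
grip_width: 0.006
finger_force: 2.6
```

apply_moves([
  {"claw": 0,"dx": 0,"dy": 0,"dz": 0.004,"rx": 0,"ry": 0,"rz": 0},
  {"claw": 0,"dx": 0,"dy": 0,"dz": 0.008,"rx": 0,"ry": 0,"rz": 0},
  {"claw": 0,"dx": 0,"dy": 0,"dz": 0.008,"rx": 0,"ry": 0,"rz": 0},
  {"claw": 0,"dx": 0,"dy": 0,"dz": 0.008,"rx": 0,"ry": 0,"rz": 0},
  {"claw": 0,"dx": 0,"dy": 0,"dz": 0.008,"rx": 0,"ry": 0,"rz": 0},
])

```text
t: 7.8
tcp_pos: [0.4749, -0.0207, 0.0869]
tcp_rot: [[0.997, 0.074, -0.0], [0.074, -0.997, 0.001], [0.0, -0.001, -1.0]]
contact_force: [-5.1, 4.0, 28.1]
grip_width: 0.006
finger_force: 14.0
```

It bottomed at z = 0.087 with the button in and 28 N, exactly as specified. Now I'll let go straight up.

apply_moves([
  {"claw": 0,"dx": 0,"dy": 0,"dz": -0.02,"rx": 0,"ry": 0,"rz": 0},
  {"claw": 0,"dx": 0,"dy": 0,"dz": -0.06,"rx": 0,"ry": 0,"rz": 0},
  {"claw": 0,"dx": 0,"dy": 0,"dz": -0.18,"rx": 0,"ry": 0,"rz": 0},
  {"claw": 0,"dx": 0,"dy": 0,"dz": -0.3,"rx": 0,"ry": 0,"rz": 0},
  {"claw": 0,"dx": 0,"dy": 0,"dz": -0.4,"rx": 0,"ry": 0,"rz": 0},
])

```text
t: 8.22
tcp_pos: [0.4737, -0.0213, 0.1867]
tcp_rot: [[0.997, 0.075, -0.002], [0.075, -0.997, -0.0], [-0.002, -0.0, -1.0]]
contact_force: [0.4, 0.8, -0.1]
grip_width: 0.008
finger_force: 0.0
```

apply_moves([
  {"claw": 0,"dx": 0,"dy": 0,"dz": -0.08,"rx": 0,"ry": 0,"rz": 0},
  {"claw": 0,"dx": 0,"dy": 0,"dz": -0.08,"rx": 0,"ry": 0,"rz": 0},
  {"claw": 0,"dx": 0,"dy": 0,"dz": -0.08,"rx": 0,"ry": 0,"rz": 0},
  {"claw": 0,"dx": 0,"dy": 0,"dz": -0.08,"rx": 0,"ry": 0,"rz": 0},
  {"claw": 0,"dx": 0,"dy": 0,"dz": -0.08,"rx": 0,"ry": 0,"rz": 0},
])

```text
t: 8.63
tcp_pos: [0.4736, -0.0212, 0.204]
tcp_rot: [[0.997, 0.075, -0.003], [0.075, -0.997, 0.0], [-0.003, -0.0, -1.0]]
contact_force: [0.1, -0.5, 0.0]
grip_width: 0.008
finger_force: 0.0
```

```bash
python3 - <<'E'
from h import *
w=capture("wrist");s=capture("scene")
w=cv2.resize(w[140:260,200:340,::-1],None,fx=3.5,fy=3.5,interpolation=2)
s=cv2.resize(s[200:265,255:330,::-1],None,fx=4,fy=4,interpolation=2)
o=np.zeros((420,790,3),np.uint8);o[:w.shape[0],:490]=w;o[:260,490:]=s
cv2.imwrite("pics/f.png",o);st=read_state();print(st["contact_force"],st["tcp_pos"],st["t"])
c=get_calibration("wrist")
for z in(.096,.114):print((proj("wrist",[.4753,-.0207,z],c)-[200,140])*3.5,(proj("scene",[.4753,-.0207,z])-[255,200])*4+[490,0])
E
```

```text
[-0.9451896   0.88432761 -0.3253816 ] [ 0.47393107 -0.02112847  0.20424937] 8.7333
[264.13178779 249.90181167] [600.25261483  85.88528609]
[263.94854152 267.30368227] [600.32606112  69.93756198]
```

View pics/f.png

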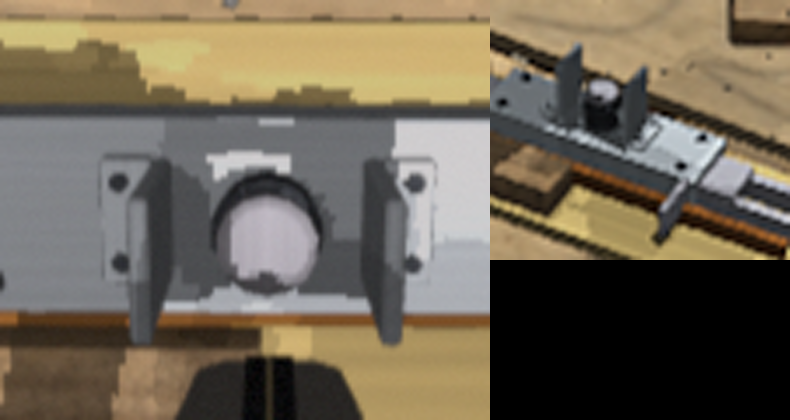

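The button top is at (602,90) in the scene inset. The prediction is row 86 for the locked pin and row 70 for a raised one, so the pin is held down and the fingers are clear of everything.

```bash
python3 -c "
from rig import *
print(hand_in())"
```

```text
the job is handed in; nothing more can be done
None
```

The job is handed in: the pin went through the strip's hole with the button held in (bottomed at 87 mm, 28 N), and the last picture shows it locked down with the arm clear; the judge returned no verdict.

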